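Tighten the bearing retainer ring with the pin spanner

TASK

The retainer ring in the bearing housing is loose. Take the two-pin spanner from its wooden stand, put its pins into the ring's two holes and turn the ring clockwise (seen from above) to its stop, where the holes line up with the two raised marks on the housing's rim; then put the spanner back astride its stand as it was and let go. Leave the other things on the bench where they are.

Things in the scene. Friction and masses are not known exactly. Their poses are not given: they have to be found in the camera images.
- housing: Grey round cast bearing housing, bolted to the bench, flange 156 mm across, body 136 mm across, rim at 68 mm height. Origin: centre of its underside, z up. An open mouth of 110 mm bore holds the retainer ring, 8 mm below the rim. Two small raised marks (dark, 10 by 8 mm, 3 mm high) on the rim lie on the housing's x axis, one at either side. It cannot move.
- ring_top (a point): Centre of the top face of the flat steel retainer ring (106 mm across, 10 mm thick, 60 mm above the bench, 8 mm below the rim), which turns with the ring. The ring's two round holes, 14 mm in diameter and open for 14 mm below the top face, lie 35 mm from this point along the ring's +x and -x axis (70 mm apart). z is up.
- ring (a joint): Angle of the retainer ring in the housing (rad); it grows as the ring turns clockwise seen from above (tightening). The rigid stop is at 1.4, where the line of holes lies along the housing's x axis, at the two marks; it starts 0.7 to 1.2 rad short of that. It turns against a friction of about 0.12 N m and stays where it is left.
- spanner: Steel two-pin spanner, 0.28-0.46 kg, same after a half turn. Flat bar 90 (x) by 28 (y) by 8 mm (z); origin: centre of the bar's underside, z up. Two 9 mm pins with tapered ends reach 20 mm down at x = +35 and -35 mm. Upright flat handle, 40 mm wide (x), 14 mm thick (y), from 8 to 63 mm above the origin: grip it across its thickness. Starts astride its stand, pins hanging either side.
- pin_tips (a point): Point midway between the two pins' lower ends, 20 mm below the spanner's origin, same axes.
- stand_top (a point): Centre of the top of the spanner's stand: a wooden block fixed to the bench, 44 mm (x) by 80 mm (y), top 50 mm above the bench, on a foot plate 130 by 100 mm and 4 mm thick. The spanner sits astride it, its bar along the stand's x, with about 8 mm free between each pin and the block.
- screwdriver: Bystander: screwdriver, 190 mm long, lying flat, to be left alone. Origin: on its underside, about the middle.
- bearing: Bystander: loose steel bearing ring, 62 mm across, 16 mm high, to be left alone. Origin: on its underside, about the middle.
- tin: Bystander: closed tin, 66 mm across, 110 mm high, to be left alone. Origin: on its underside, about the middle.
- jar: Bystander: glass jar with a lid, 60 mm across, 80 mm high, to be left alone. Origin: on its underside, about the middle.
- hammer: Bystander: hammer, 250 mm long, lying flat, to be left alone. Origin: on its underside, about the middle.
- wrench: Bystander: flat steel wrench (no pins), 180 mm long, lying flat, to be left alone. Origin: on its underside, about the middle.
- pulley: Bystander: plain aluminium disc, 68 mm across, 22 mm high, to be left alone. Origin: on its underside, about the middle.
There are look-alikes about, which are no part of the job. What is meant by the part that bears stand_top is not purple, and is the smaller of those in its own colour.

How it is judged:
By the outcome, as a careful person would: the job done as asked, in the order asked, and still so for the second after the job is handed in, with the robot touching nothing.
It also fails if it takes over 61 s, if anything falls off the work surface, if the arm or the gripper's body presses on something with over 40 N, if the wrist force passes 120 N, or if a joint passes its speed limit or range.

ROBOT

A 6-joint arm with a two-finger parallel gripper is mounted at the origin on the work surface. World frame = base frame: x ahead of the robot, y to its left, z up, the work surface at z = 0. Lengths are in m, angles in rad, forces in N, time in s.
With the tool pointing down it reaches from about 0.375 to 0.925 m from the base axis. Payload 5.7 kg.
Tool frame: the origin (TCP) lies at the very end of the fingers, on their centre line; the grasp point (between the pads) lies arm.tcp_to_grasp behind it (arm.tcp_to_grasp is the distance from the TCP to the grasp point, in m); z points along the fingers, y is the line along which they close (so a half turn about z gives the same grasp; the last joint's range is limited). The gripper opens to 88 mm and grips with 3 to 60 N. Pads are 20 mm wide; open, the fingers measure 115 mm over their backs; the gripper's body (75 mm by 178 mm) begins 61 mm behind the grasp point.
Start: joints at [1.102, 0.359, 1.51, -0, 1.272, -0.115], TCP at [0.208, 0.563, 0.223] pointing down, gripper open.
Joint ranges: [-2.97, 2.97], [-1.01, 2.36], [0.21, 2.38], [-0.96, 4.11], [0.2, 2.71], [-2.98, 2.98]. Speed limits (rad/s): [2.39, 2.39, 3.14, 3.14, 3.14, 3.14].

INTERFACE

Orientations are given as a unit quaternion [x, y, z, w].
In Python, from station import arm, cams, ticket, models gives the robot as it stands. The module is installed in compiled form; this text tells all that it offers.
- The arm moves only by the tool drive_tool, never from a script. Its argument "motion" is a list that holds one entry, the list of rows, each a list of 7 numbers: the shift along the world's x, y, z in m, then the turn, a rotation vector about the world's x, y, z in degrees, then the opening in per cent of the stroke, from 0 (shut) to 100 (fully open). A call has 1 to 12 rows; each row is the pose to reach, as a shift and turn from the pose commanded when the call began; what a row does not reach only later rows make up. A row lasts 1/10 s, in which the tool goes at most 50 mm and 8.59 degrees, less where a joint would pass 70% of its speed; a pose out of reach is approached as far as the arm can. A call with a gripper value outside its range is refused whole. The fingers move at their own pace and stop on an object; "newtons" is the grip in N (left out, the last holds). Time passes only in rows, so rows that repeat a pose let the fingers close. It gives the time, the measured TCP pose, the force, the opening and the grip force at its end, in the units of the state.
- arm.get_obs(): the state, without advancing time (a new reading comes with each control period).
- cams.camera(name): name is "side" or "top" or "wrist"; returns a dict with "color" (480x640x3 uint8, red, green, blue), "fx", "fy", "cx", "cy" (pixels), "distortion" ([k1, k2, p1, p2, k3] as OpenCV has them; the pictures are not rectified), "R" (3x3) and "t" (3): a world point X has camera coordinates R X + t. Camera axes: x right, y down, z forward; pixel columns grow to the right and rows downward; lengths in m; the calibration is good to about 2 mm. A picture is of the moment at which its call begins. There is no depth.
- ticket.close_job(): hands the job in; it is judged then, once.
Trained networks look in a picture, given as the dict that the camera call returned (one of the last four; its "shot" number tells which), for a name from the list of things; names that differ only in an ending like _2 or _b are one class to them, and where a whole thing is asked for, a point or a joint stands for the part that bears it (a point fixed in the world has none). Each returns a list of dicts, best first, with "p" (0 to 1); they miss things now and then, are a little off and sometimes report something else, mostly with a low value. They report only what shows in the picture. A call takes as long as a camera call. They do not tell look-alikes from the thing itself.
- models.find_in(picture, thing): "point" ([x, y, z] in m, in the coordinates of the camera as it stood for that picture, good to about 4 mm: the middle of the surface that is visible of it).
- models.landmark_of(picture, thing): "point" ([x, y, z] in m, in the coordinates of the camera as it stood for that picture, good to about 4 mm: a listed point, or the origin of a listed thing).
The state is a dict: "t": time; "joint_positions": joint angles; "joint_velocities": joint speeds; "joint_torque": joint torques, N m; "position": TCP position; "eef_rot": TCP orientation; "contact_force": force on the tool from outside, world axes, zero at the start; "wrist_torque": the same for the moment, N m; "opening": finger opening in m; "grasp_force": force on a finger pad.
Only numpy, scipy, OpenCV 4.12 (cv2) and the standard library are available. Lean on these libraries where they do the work, as an engineer would, in place of code of your own. Each camera call takes 0.05 s, during which the arm holds its last target. There are 200 camera calls.

## Working session

There is one attempt and no reset: what is moved stays moved. The work goes in short steps, Python scripts to look and compute and a tool call to move; the robot and the scene stay as the last step left them, time stands still between calls to the robot, and variables do not carry over. Pictures are saved under pics/ and viewed, at most 10 in all, crops included, and the job is handed in when it is done.

Besides the shell and the picture viewer there is one more tool, called after ">>>" by a JSON object that holds its "api" and its "payload". drive_tool: Moves the arm, as the interface text tells. Its arguments: {"type":"object","properties":{"motion":{"type":"array","items":{"type":"array","items":{"type":"array","items":{"type":"number"}}}},"newtons":{"type":"number"}},"required":["motion"]}

```bash
mkdir -p pics; cat > h.py <<'E'
import numpy as np, cv2
from station import arm, cams, ticket, models
def K(c): return np.array([[c['fx'],0,c['cx']],[0,c['fy'],c['cy']],[0,0,1.]])
def w(c,p): return np.array(c['R']).T@(np.array(p)-np.array(c['t']))
def px(c,X):
    return cv2.projectPoints(np.array(X,float).reshape(-1,3),cv2.Rodrigues(np.array(c['R'],float))[0],np.array(c['t'],float),K(c),np.array(c['distortion'],float))[0].reshape(-1,2)
def ray(c,uv,z):
    n=cv2.undistortPoints(np.array(uv,float).reshape(-1,1,2),K(c),np.array(c['distortion'],float)).reshape(-1,2)
    R=np.array(c['R']);o=-R.T@np.array(c['t']);d=np.c_[n,np.ones(len(n))]@R
    return o+d*((z-o[2])/d[:,2])[:,None]
def save(c,n,box=None,s=1):
    im=cv2.cvtColor(c['color'],cv2.COLOR_RGB2BGR)
    if box: im=im[box[1]:box[3],box[0]:box[2]]
    cv2.imwrite('pics/'+n,cv2.resize(im,None,fx=s,fy=s,interpolation=cv2.INTER_CUBIC))
E
python3 - <<'E'
from h import *
for n in ['top','side']:
    c=cams.camera(n); save(c,n+'1.png')
    print(n,'cam',w(c,[0,0,0]).round(3))
    for th in ['housing','ring_top','spanner','stand_top','pin_tips']:
        for d in models.landmark_of(c,th)[:5]:
            X=w(c,d['point']); print(th,round(d['p'],2),X.round(3),px(c,X).round()[0])
o=arm.get_obs(); print(o['position'],o['eef_rot'],o['opening'],arm.tcp_to_grasp)
E
```

```text
top cam [0.325 0.045 1.604]
housing 0.67 [ 0.442  0.012 -0.001] [327. 276.]
ring_top 0.96 [0.542 0.188 0.06 ] [262. 239.]
spanner 0.72 [ 0.559 -0.224  0.05 ] [412. 231.]
spanner 0.45 [0.508 0.418 0.001] [183. 256.]
stand_top 0.93 [ 0.332 -0.119  0.05 ] [376. 314.]
stand_top 0.92 [ 0.31  -0.361  0.069] [468. 321.]
stand_top 0.91 [ 0.555 -0.224  0.048] [411. 232.]
pin_tips 0.92 [ 0.556 -0.221  0.034] [410. 233.]
side cam [ 0.055 -0.798  1.243]
ring_top 0.65 [0.544 0.189 0.059] [297. 214.]
ring_top 0.31 [0.658 0.007 0.003] [366. 256.]
spanner 0.84 [ 0.557 -0.22   0.052] [382. 324.]
stand_top 0.9 [ 0.333 -0.117  0.052] [279. 331.]
stand_top 0.88 [ 0.558 -0.226  0.048] [383. 326.]
stand_top 0.63 [ 0.312 -0.362  0.069] [322. 418.]
pin_tips 0.88 [ 0.561 -0.224  0.027] [383. 330.]
pin_tips 0.39 [ 0.741 -0.192 -0.002] [434. 297.]
[0.20787537 0.56277377 0.2226359 ] [ 1.75983147e-01  9.84393178e-01 -6.19214275e-05 -5.27126901e-06] 0.0879743989942787 0.0187
```

View pics/top1.png

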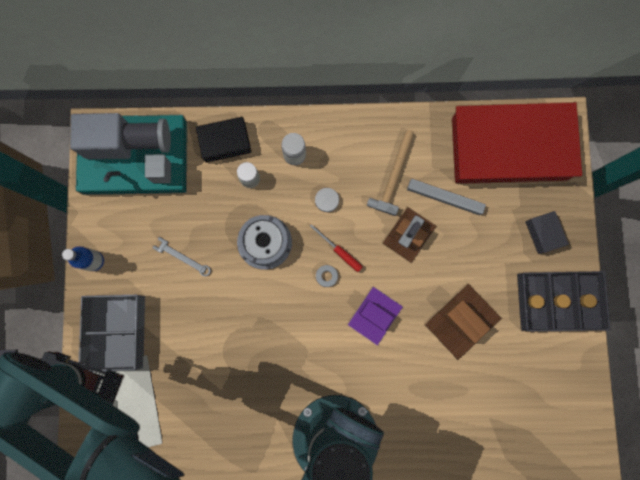

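View pics/side1.png

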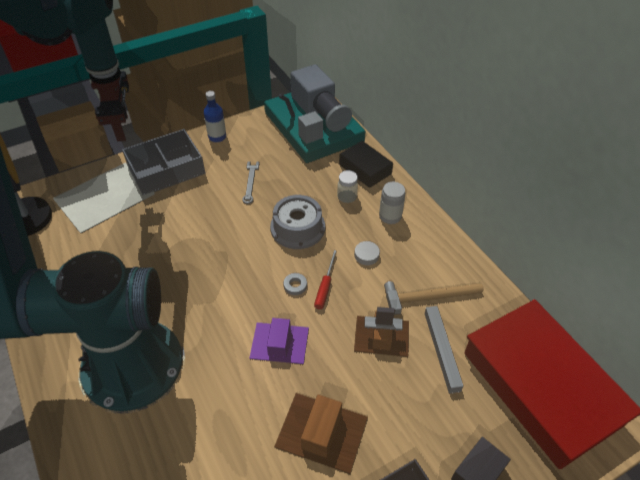

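Three stands appear in the top picture: purple (376,314), large brown (463,322) and small brown (410,233), which carries the spanner. The small brown one fits because it isn't purple and is the smaller of the two browns. The housing is at (263,241). I'll confirm both in one enlarged crop.

```bash
python3 - <<'E'
from h import *
c=cams.camera('top')
im=cv2.cvtColor(c['color'],cv2.COLOR_RGB2BGR)
a=cv2.resize(im[205:277,375:447],(400,400),interpolation=3)
b=cv2.resize(im[205:277,227:299],(400,400),interpolation=3)
cv2.imwrite('pics/crop1.png',np.hstack([a,b]))
w_=cams.camera('wrist'); o=arm.get_obs()
print('wrist cam pos',w(w_,[0,0,0]).round(3),'fwd',np.array(w_['R'])[2].round(3),'xaxis',np.array(w_['R'])[0].round(3),w_['fx'])
E
```

```text
wrist cam pos [0.131 0.591 0.385] fwd [ 0.276 -0.102 -0.956] xaxis [ 0.346  0.938 -0.   ] 333.5409462607037
```

View pics/crop1.png

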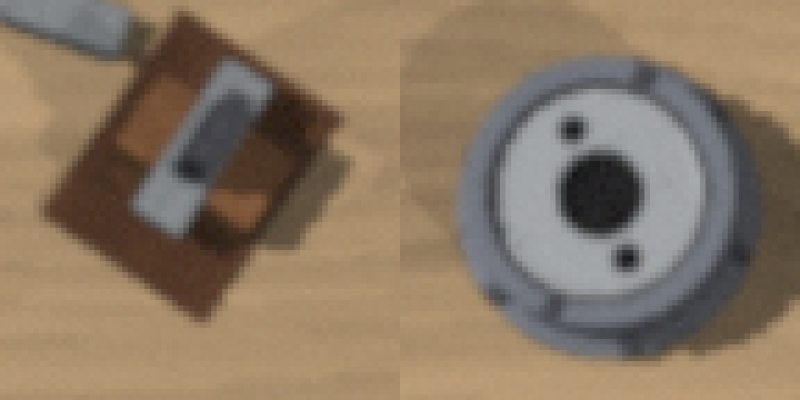

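The crop shows the spanner astride the small brown stand, so that's the one meant. In the crop the ring holes are at about (572,128) and (627,259), and the marks at about (645,75) and (552,307). The turn needed is roughly 45° clockwise. I'll move over the housing for a close look.

>>> {"api": "drive_tool", "payload": {"motion": [[[0.335,-0.375,-0.03,0,0,-14.7,100],[0.335,-0.375,-0.03,0,0,-14.7,100],[0.335,-0.375,-0.03,0,0,-14.7,100],[0.335,-0.375,-0.03,0,0,-14.7,100],[0.335,-0.375,-0.03,0,0,-14.7,100],[0.335,-0.375,-0.03,0,0,-14.7,100],[0.335,-0.375,-0.03,0,0,-14.7,100],[0.335,-0.375,-0.03,0,0,-14.7,100],[0.335,-0.375,-0.03,0,0,-14.7,100],[0.335,-0.375,-0.03,0,0,-14.7,100],[0.335,-0.375,-0.03,0,0,-14.7,100],[0.335,-0.375,-0.03,0,0,-14.7,100]]]}}

```text
t: 1.9
position: [0.5435, 0.1867, 0.1924]
eef_rot: [0.302, 0.953, -0.0, -0.0]
contact_force: [-0.8, -0.0, -0.1]
opening: 0.0878
grasp_force: 0.0
```

```bash
python3 - <<'E'
from h import *
c=cams.camera('wrist'); save(c,'w1.png')
for th in ['housing','ring_top']:
    for d in models.landmark_of(c,th)[:3]:
        X=w(c,d['point']); print(th,round(d['p'],2),X.round(4),px(c,X).round(1)[0])
np.save('w1.npy',c,allow_pickle=True)
o=arm.get_obs(); print(o['t'],o['position'],o['eef_rot'])
E
```

```text
housing 0.61 [5.389e-01 1.893e-01 2.000e-04] [319.6 210.2]
2.05 [0.54168986 0.18884348 0.19257753] [ 2.99953677e-01  9.53953640e-01 -2.36571271e-05 -4.94540590e-04]
```

View pics/w1.png

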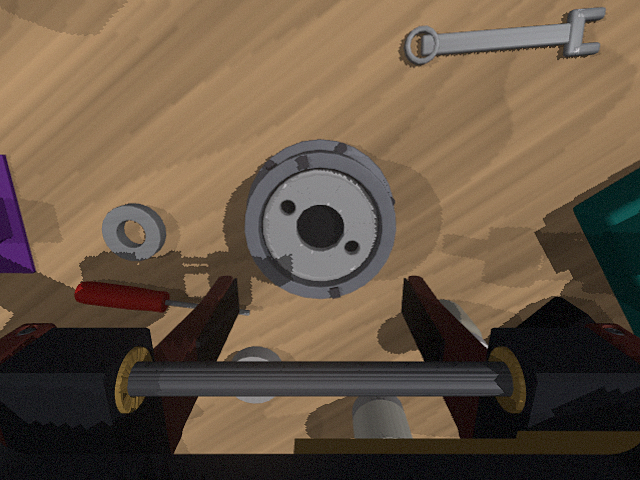

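The wrist view shows the ring holes at about (288,207) and (352,247), and the marks at about (303,161) and (335,293). I'll refine these.

```bash
python3 - <<'E'
from h import *
c=np.load('w1.npy',allow_pickle=True).item()
g=cv2.cvtColor(c['color'],cv2.COLOR_RGB2GRAY)
def blob(u,v,r=13):
    p=g[v-r:v+r+1,u-r:u+r+1].astype(float); m=(p<80).astype(np.uint8)
    n,l,s,ce=cv2.connectedComponentsWithStats(m)
    k=1+np.argmax(s[1:,4]); print(s[k],ce[k]+[u-r,v-r]); return ce[k]+[u-r,v-r]
A=blob(288,207);B=blob(352,247)
P=ray(c,[A,B],.06); d=P[0]-P[1]
print(P,'mid',P.mean(0),'len',np.hypot(*d[:2]),'ang',np.degrees(np.arctan2(d[1],d[0])))
M=ray(c,[(303,161),(335,293)],.071); d=M[1]-M[0]
print(M,'mid',M.mean(0),'len',np.hypot(*d[:2]),'ang',np.degrees(np.arctan2(d[1],d[0])))
E
```

```text
[  6   6  15  15 167] [287.64670659 206.77844311]
[  6   7  15  14 156] [351.68589744 246.94230769]
[[0.50937317 0.17501415 0.06      ]
 [0.57413731 0.20108017 0.06      ]] mid [0.54175524 0.18804716 0.06      ] len 0.0698128371447673 ang -158.07638691394848
[[0.48453323 0.21071732 0.071     ]
 [0.59944292 0.16439898 0.071     ]] mid [0.54198808 0.18755815 0.071     ] len 0.12389360864691532 ang -21.953611887782838
```

>>> {"api": "drive_tool", "payload": {"motion": [[[0.015,-0.41,0,0,0,0,100],[0.015,-0.41,0,0,0,0,100],[0.015,-0.41,0,0,0,0,100],[0.015,-0.41,0,0,0,0,100],[0.015,-0.41,0,0,0,0,100],[0.015,-0.41,0,0,0,0,100],[0.015,-0.41,0,0,0,0,100],[0.015,-0.41,0,0,0,0,100],[0.015,-0.41,0,0,0,0,100],[0.015,-0.41,0,0,0,0,100],[0.015,-0.41,0,0,0,0,100]]]}}

```text
t: 3.15
position: [0.5576, -0.2199, 0.1925]
eef_rot: [0.3, 0.954, 0.0, -0.001]
contact_force: [-0.8, 0.5, 0.4]
opening: 0.088
grasp_force: 0.0
```

```bash
python3 - <<'E'
from h import *
c=cams.camera('wrist'); save(c,'w2.png')
for th in ['spanner','stand_top','pin_tips']:
    for d in models.landmark_of(c,th)[:3]:
        X=w(c,d['point']); print(th,round(d['p'],2),X.round(4),px(c,X).round(1)[0])
np.save('w2.npy',c,allow_pickle=True)
o=arm.get_obs(); print(o['t'],o['position'],o['eef_rot'])
E
```

```text
spanner 0.76 [ 0.5565 -0.2244  0.0476] [315.5 227.9]
stand_top 0.93 [ 0.5515 -0.2222  0.0523] [314.3 223.6]
pin_tips 0.84 [ 0.562  -0.2229  0.0298] [320.1 226.8]
3.35 [ 0.55786827 -0.22014035  0.19272707] [ 2.99346324e-01  9.54144497e-01  1.18398791e-04 -2.08850150e-04]
```

View pics/w2.png

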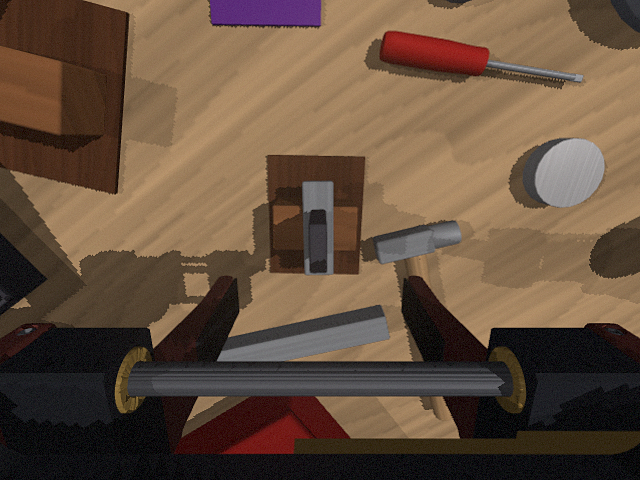

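The spanner bar spans about (303..333, 182..274), aligned with the gripper. The hammer head at (418,243) is near the stand, so I'll go down with the fingers only partly open.

```bash
python3 - <<'E'
from h import *
c=np.load('w2.npy',allow_pickle=True).item()
im=c['color'].astype(int); sat=im.max(2)-im.min(2)
m=((sat<25)).astype(np.uint8)[165:290,285:352]
n,l,s,ce=cv2.connectedComponentsWithStats(m); k=1+np.argmax(s[1:,4]); print(s[k])
q,_=cv2.findContours((l==k).astype(np.uint8),0,1),0
r=cv2.minAreaRect(max(q[0],key=len)); b=cv2.boxPoints(r)+[285,165]; print(b.round(1))
P=ray(c,b,.058); print(P.round(4),P.mean(0).round(4))
E1=ray(c,[(303,182),(303,273),(333,182),(333,273)],.058)
for i in (0,1,2,3):
  d=P[(i+1)%4]-P[i]; print(np.hypot(*d[:2]).round(4),np.degrees(np.arctan2(d[1],d[0])).round(1))
# left/right edges by row at bar ends + wooden block edges
for v in (185,190,195,200,205):
    row=sat[v,285:352]; j=np.where(row<25)[0]+285; print(v,j.min(),j.max())
T=np.array(cv2.Rodrigues(np.zeros(3))[0])
from scipy.spatial.transform import Rotation as R
y=R.from_quat(arm.get_obs()['eef_rot']).as_matrix()[:,1]; print('tool y ang',np.degrees(np.arctan2(y[1],y[0])))
E
```

```text
[   0   15   49   95 3162]
[[285. 180.]
 [333. 180.]
 [333. 274.]
 [285. 274.]]
[[ 0.503  -0.2196  0.058 ]
 [ 0.5273 -0.1848  0.058 ]
 [ 0.6015 -0.2353  0.058 ]
 [ 0.5751 -0.2731  0.058 ]] [ 0.5517 -0.2282  0.058 ]
0.0424 55.1
0.0897 -34.2
0.0462 -124.9
0.0897 143.4
185 302 333
190 287 333
195 287 333
200 296 333
205 302 333
tool y ang 55.16330550435156
```

>>> {"api": "drive_tool", "payload": {"motion": [[[-0.0015,-0.0015,-0.03,0,0,0.5,45],[-0.0015,-0.0015,-0.06,0,0,0.5,45],[-0.0015,-0.0015,-0.09,0,0,0.5,45],[-0.0015,-0.0015,-0.115,0,0,0.5,45],[-0.0015,-0.0015,-0.128,0,0,0.5,45],[-0.0015,-0.0015,-0.128,0,0,0.5,45],[-0.0015,-0.0015,-0.128,0,0,0.5,45]]]}}

```text
t: 4.05
position: [0.557, -0.2235, 0.0653]
eef_rot: [0.296, 0.955, -0.0, 0.0]
contact_force: [0.6, -0.6, 0.2]
opening: 0.0403
grasp_force: 0.0
```

>>> {"api": "drive_tool", "payload": {"motion": [[[0,0,0,0,0,0,0],[0,0,0,0,0,0,0],[0,0,0,0,0,0,0],[0,0,0,0,0,0,0],[0,0,0,0,0,0,0],[0,0,0,0,0,0,0],[0,0,0,0,0,0,0],[0,0,0,0,0,0,0]]], "newtons": 45}}

```text
t: 4.85
position: [0.5573, -0.2236, 0.0655]
eef_rot: [0.296, 0.955, 0.0, 0.001]
contact_force: [2.4, 3.2, 5.6]
opening: 0.014
grasp_force: 45.0
```

>>> {"api": "drive_tool", "payload": {"motion": [[[0,0,0.02,0,0,0,0],[0,0,0.05,0,0,0,0],[0,0,0.09,0,0,0,0],[-0.0015,0.04,0.09,0,0,5.6,0],[-0.003,0.08,0.09,0,0,11.2,0],[-0.0045,0.12,0.09,0,0,16.8,0],[-0.006,0.16,0.09,0,0,22.4,0],[-0.0075,0.2,0.09,0,0,28,0],[-0.009,0.24,0.09,0,0,33.6,0],[-0.01,0.28,0.09,0,0,39.2,0],[-0.011,0.32,0.09,0,0,44.8,0],[-0.0125,0.36,0.09,0,0,50.4,0]]]}}

```text
t: 6.05
position: [0.5427, 0.1375, 0.1539]
eef_rot: [-0.141, 0.99, -0.0, -0.001]
contact_force: [0.3, -0.3, -4.3]
opening: 0.0137
grasp_force: 45.0
```

>>> {"api": "drive_tool", "payload": {"motion": [[[0,0.03,0,0,0,3.5,0],[-0.001,0.05,0,0,0,5.8,0],[-0.001,0.052,0,0,0,5.8,0],[-0.001,0.052,0,0,0,5.8,0],[-0.001,0.052,0,0,0,5.8,0],[-0.001,0.052,0,0,0,5.8,0]]]}}

```text
t: 6.65
position: [0.5428, 0.1871, 0.1544]
eef_rot: [-0.188, 0.982, -0.0, -0.0]
contact_force: [-0.7, 0.2, -4.4]
opening: 0.0135
grasp_force: 45.0
```

```bash
python3 - <<'E'
from h import *
from scipy.spatial.transform import Rotation as R
c=cams.camera('wrist'); np.save('w3.npy',c,allow_pickle=True); save(c,'w3.png')
o=arm.get_obs(); y=R.from_quat(o['eef_rot']).as_matrix()[:,1]; print(o['t'],o['position'],np.degrees(np.arctan2(y[1],y[0])),o['contact_force'],o['opening'])
for n in ('wrist','side'):
  c=c if n=='wrist' else cams.camera(n)
  for th in ['spanner','pin_tips','ring_top']:
    for d in models.landmark_of(c,th)[:1]:
        X=w(c,d['point']); print(n,th,round(d['p'],2),X.round(4),px(c,X).round(1)[0])
E
```

```text
6.7 [0.54282748 0.18720604 0.15447887] 111.63935223453511 [ 0.3981664   0.5181653  -3.58027008] 0.01398881750966445
wrist spanner 0.89 [0.5412 0.1819 0.1402] [312.1 278.7]
wrist pin_tips 0.69 [0.5461 0.189  0.1207] [320.4 276.8]
side spanner 0.85 [0.5414 0.1867 0.1407] [295.7 193.9]
side pin_tips 0.67 [0.5485 0.1871 0.1205] [298.1 198.2]
side ring_top 0.65 [0.5419 0.1877 0.06  ] [296.5 214.3]
```

View pics/w3.png

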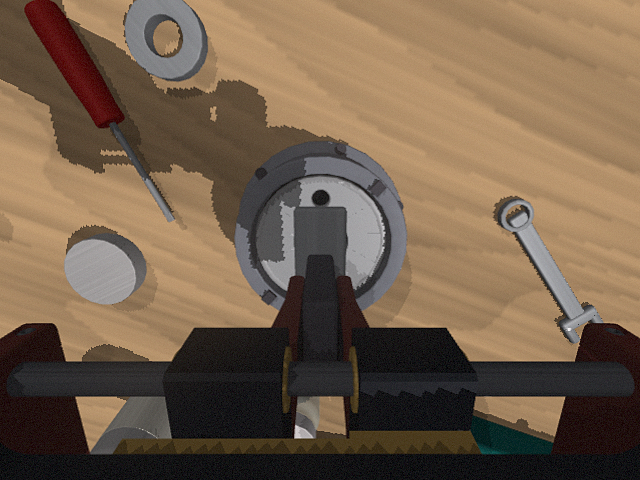

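The bar's near end is at (296–346, 207) and the near hole at (320,198). I'll compare the two.

```bash
python3 - <<'E'
from h import *
c=np.load('w3.npy',allow_pickle=True).item()
g=cv2.cvtColor(c['color'],cv2.COLOR_RGB2GRAY).astype(int)
print(g[212,288:302],g[212,340:352]); print(g[240,288:300],g[240,340:352]); print(g[200:214,310],g[200:214,335])
p=g[188:207,308:334]<70; v,u=np.nonzero(p); uv=(u.mean()+308,v.mean()+188); print('hole',uv,len(u))
H=ray(c,[uv],.06)[0]; print(H)
L=ray(c,[(295.5,207),(346,207),(321,207)],.1485); print(L.round(4),np.hypot(*(L[1]-L[0])[:2]))
a=np.radians(111.64-90+180); d=np.array([np.cos(a),np.sin(a)])
e=L[:2].mean(0)[:2]; print('bar centre',e-.045*d,'other',e+.045*d,'hole centre',H[:2]-.035*d, H[:2]+.035*d)
E
```

```text
[154 153 155 155 161 115  68  69  75  71  73  69  76  71] [ 76  78  74  79  63  60  66 144 168 160 166 162]
[150 155 152 153 159 135  79  60  70  71  73  74] [ 78  72  71  67  71  61  33  62 143 170 160 157]
[155 152 155 159 160 154 122  54  74  69  79  78  73  73] [157 159 155 161 165 158 125  55  68  71  77  72  69  70]
hole (np.float64(320.11981566820276), np.float64(197.69585253456222)) 217
[0.50895157 0.1740312  0.06      ]
[[0.5036 0.1584 0.1485]
 [0.494  0.1824 0.1485]
 [0.4988 0.1705 0.1485]] 0.025895910243099545
bar centre [0.54065449 0.18699144] other [0.45699775 0.15380181] hole centre [0.54148475 0.18693827] [0.4764184  0.16112412]
```

>>> {"api": "drive_tool", "payload": {"motion": [[[0.0006,0.0008,-0.03,0,0,0.3,0],[0.0006,0.0008,-0.05,0,0,0.3,0],[0.0006,0.0008,-0.057,0,0,0.3,0],[0.0006,0.0008,-0.059,0,0,0.3,0],[0.0006,0.0008,-0.061,0,0,0.3,0],[0.0006,0.0008,-0.063,0,0,0.3,0],[0.0006,0.0008,-0.063,0,0,0.3,0]]]}}

```text
t: 7.75
position: [0.5439, 0.1892, 0.0922]
eef_rot: [-0.191, 0.982, -0.0, 0.001]
contact_force: [-0.7, -0.3, -4.2]
opening: 0.0138
grasp_force: 45.0
```

No contact so far; the pin tips should be about 4 mm in. I'll go deeper.

>>> {"api": "drive_tool", "payload": {"motion": [[[0,0,-0.002,0,0,0,0],[0,0,-0.004,0,0,0,0],[0,0,-0.006,0,0,0,0],[0,0,-0.008,0,0,0,0],[0,0,-0.008,0,0,0,0]]]}}

```text
t: 8.25
position: [0.5432, 0.189, 0.0832]
eef_rot: [-0.191, 0.982, -0.0, -0.0]
contact_force: [-0.1, 0.2, -5.4]
opening: 0.0141
grasp_force: 45.0
```

>>> {"api": "drive_tool", "payload": {"motion": [[[0,0,0,0,0,-4,0],[0,0,0,0,0,-8,0],[0,-0.0003,0,0,0,-12,0],[0,-0.0004,0,0,0,-16,0],[0,-0.0005,0,0,0,-20,0],[0,-0.0006,0,0,0,-24,0],[0,-0.0007,0,0,0,-28,0],[0,-0.0008,0,0,0,-32,0],[0,-0.0009,0,0,0,-36,0],[0,-0.001,0,0,0,-40,0],[0,-0.001,0,0,0,-42,0],[0,-0.001,0,0,0,-42,0]]]}}

```text
t: 9.45
position: [0.5435, 0.1874, 0.0835]
eef_rot: [0.173, 0.985, -0.001, 0.0]
contact_force: [0.1, -3.6, -4.8]
opening: 0.0139
grasp_force: 45.0
```

```bash
python3 - <<'E'
from h import *
o=arm.get_obs(); print(o['t'],o['position'],o['contact_force'],o['wrist_torque'],o['joint_torque'],o['opening'])
E
```

```text
9.45 [0.54353163 0.18739588 0.08348957] [ 0.1261228  -3.57357584 -4.84355702] [-0.67963453 -0.13304875  0.12029805] [ 1.65234391e+00 -5.52306890e+01 -2.17785054e+01  1.09382708e+00
  4.65752080e-02  4.78866734e-01] 0.013946356664254684
```

>>> {"api": "drive_tool", "payload": {"motion": [[[0,0,0,0,0,-2,0],[0,0,0,0,0,-4,0],[0,0,0,0,0,-6,0],[0,0,0,0,0,-6,0],[0,0,0,0,0,-6,0]]]}}

```text
t: 9.95
position: [0.5434, 0.1875, 0.0835]
eef_rot: [0.224, 0.975, -0.001, 0.0]
contact_force: [1.4, -5.0, -4.6]
opening: 0.0137
grasp_force: 45.0
```

```bash
python3 - <<'E'
from h import *
from scipy.spatial.transform import Rotation as R
o=arm.get_obs(); y=R.from_quat(o['eef_rot']).as_matrix()[:,1]; print(np.degrees(np.arctan2(y[1],y[0]))-90,o['t'],o['position'],o['contact_force'],o['wrist_torque'])
E
```

```text
-25.863167082856037 9.95 [0.54344055 0.1874776  0.08353868] [ 1.36094719 -4.96190925 -4.60077466] [-1.10239956 -0.14158154  0.12426557]
```

>>> {"api": "drive_tool", "payload": {"motion": [[[0,0,0,0,0,-1,0],[0,0,0,0,0,-2,0],[0,0,0,0,0,-3,0],[0,0,0,0,0,-3,0]]]}}

```text
t: 10.35
position: [0.5433, 0.1873, 0.0835]
eef_rot: [0.248, 0.969, -0.001, 0.0]
contact_force: [0.1, -6.1, -4.5]
opening: 0.0139
grasp_force: 46.1
```

```bash
python3 - <<'E'
from h import *
from scipy.spatial.transform import Rotation as R
o=arm.get_obs(); y=R.from_quat(o['eef_rot']).as_matrix()[:,1]; print(np.degrees(np.arctan2(y[1],y[0]))-90,o['t'],o['position'],o['contact_force'],o['wrist_torque'])
E
```

```text
-28.75875772811893 10.35 [0.54332673 0.18728141 0.0835489 ] [ 0.08396768 -6.11550146 -4.52135003] [-1.238439   -0.04225797  1.20444562]
```

The torque jumped from 0.12 to 1.2 N m, so the ring is at the stop. I'll back off to the middle of the clearance, lift clear and check.

>>> {"api": "drive_tool", "payload": {"motion": [[[0,0,0,0,0,3,0],[0,0,0,0,0,5,0],[0,0,0,0,0,5,0],[0,0,0.006,0,0,5,0],[0,0,0.014,0,0,5,0],[0,0,0.04,0,0,5,0],[0,0,0.08,0,0,5,0],[0,-0.05,0.08,0,0,5,0],[0,-0.1,0.08,0,0,5,0],[0,-0.1,0.08,0,0,5,0],[0,-0.1,0.08,0,0,5,0]]]}}

```text
t: 11.45
position: [0.5437, 0.0874, 0.1645]
eef_rot: [0.209, 0.978, 0.0, 0.0]
contact_force: [0.1, 0.4, -3.7]
opening: 0.0136
grasp_force: 45.0
```

```bash
python3 - <<'E'
from h import *
from scipy.spatial.transform import Rotation as R
o=arm.get_obs(); y=R.from_quat(o['eef_rot']).as_matrix()[:,1]; print(np.degrees(np.arctan2(y[1],y[0]))-90,o['t'],o['position'],o['contact_force'])
c=cams.camera('wrist'); t=cams.camera('top'); np.save('w4.npy',c,allow_pickle=True)
print(px(c,[.542,.188,.06]),px(t,[.542,.188,.06]))
im=[cv2.cvtColor(q['color'],cv2.COLOR_RGB2BGR) for q in (c,t)]
cv2.imwrite('pics/c4.png',np.hstack([cv2.resize(im[0],(533,400)),cv2.resize(im[1][212:268,243:280],(264,400),interpolation=3)]))
E
```

```text
-24.15489789676431 11.45 [0.54372585 0.08741984 0.1644553 ] [ 0.13359101  0.42327977 -3.7096806 ]
[[434.03664436 187.26766883]] [[262.4825254  239.34824622]]
```

View pics/c4.png

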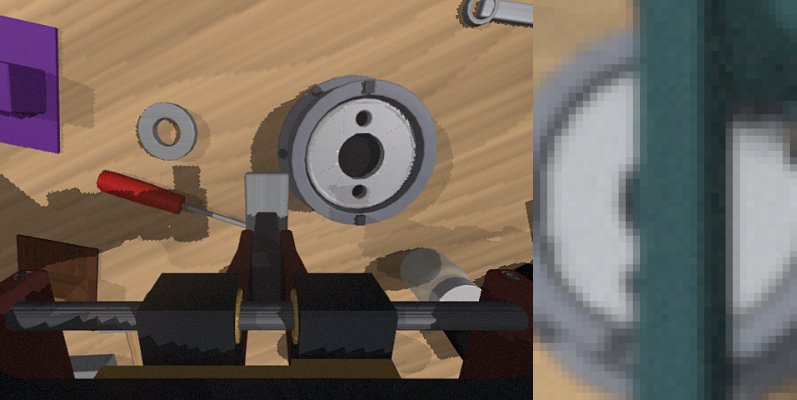

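Holes at about (363,118) and (358,191) now line up with the marks at about (368,86) and (360,220). I'll put a number on that and check the bar's yaw in the hand.

```bash
python3 - <<'E'
from h import *
c=np.load('w4.npy',allow_pickle=True).item()
g=cv2.cvtColor(c['color'],cv2.COLOR_RGB2GRAY)
def blob(u,v,r,th=75):
    m=(g[v-r:v+r+1,u-r:u+r+1]<th).astype(np.uint8); n,l,s,ce=cv2.connectedComponentsWithStats(m)
    k=1+np.argmax(s[1:,4]); print(s[k]); return ce[k]+[u-r,v-r]
s=1.2
P=ray(c,[blob(int(363*s),int(118*s),12),blob(int(358*s),int(191*s),12)],.06)
M=ray(c,[blob(int(368*s),int(86*s),8),blob(int(360*s),int(220*s),8)],.071)
for Q in (P,M): d=Q[1]-Q[0]; print(Q.round(4).tolist(),np.hypot(*d[:2]),np.degrees(np.arctan2(d[1],d[0])))
# bar edges (z of bar top): left/right at rows
zt=.1644-.0155+.008
gi=g.astype(int); L=[];Rr=[]
for v in range(214,256,3):
    row=np.abs(np.diff(cv2.GaussianBlur(g,(3,3),0)[v].astype(int)))
    L.append((285+row[285:305].argmax(),v)); Rr.append((335+row[335:356].argmax(),v))
print(L,Rr)
col=np.diff(gi[198:218,300:340].mean(1)); print('end row',198+col.argmax(),col.round(0))
for E_ in (L,Rr):
    Q=ray(c,E_,zt)[:,:2]; vx,vy,x,y=cv2.fitLine(Q.astype(np.float32),cv2.DIST_HUBER,0,.01,.01).ravel(); print('edge ang',np.degrees(np.arctan2(vy,vx)),x,y)
E
```

```text
[  4   4  18  18 224]
[  6   5  17  16 210]
[ 1  2  6 15 58]
[  0   2  15  12 146]
[[0.5088, 0.1998, 0.06], [0.5742, 0.1747, 0.06]] 0.07013304493858889 -21.03565359853274
[[0.4834, 0.2056, 0.071], [0.5979, 0.1637, 0.071]] 0.12183347367306514 -20.106647081315657
[(np.int64(292), 214), (np.int64(292), 217), (np.int64(292), 220), (np.int64(292), 223), (np.int64(292), 226), (np.int64(293), 229), (np.int64(293), 232), (np.int64(293), 235), (np.int64(293), 238), (np.int64(293), 241), (np.int64(293), 244), (np.int64(293), 247), (np.int64(293), 250), (np.int64(293), 253)] [(np.int64(346), 214), (np.int64(345), 217), (np.int64(346), 220), (np.int64(345), 223), (np.int64(345), 226), (np.int64(345), 229), (np.int64(345), 232), (np.int64(345), 235), (np.int64(345), 238), (np.int64(345), 241), (np.int64(345), 244), (np.int64(345), 247), (np.int64(345), 250), (np.int64(355), 253)]
end row 208 [-1. -3.  1.  1.  1. -1.  1. -9. -2. 18. 27. 12.  3.  3.  2. -0.  0. -1.
  0.]
edge ang -23.702616 0.5084193 0.08718041
edge ang -23.516941 0.5190164 0.1129281
```

The ring is at the marks (−21.0° against marks at −20 to −22°, within measuring error) and the bar hasn't slipped in the hand. I'll return to the stand by undoing the summed shifts.

>>> {"api": "drive_tool", "payload": {"motion": [[[0.002,-0.045,0,0,0,-2,0],[0.004,-0.09,0,0,0,-4,0],[0.006,-0.135,0,0,0,-6,0],[0.008,-0.18,0,0,0,-8,0],[0.01,-0.225,0,0,0,-9,0],[0.0115,-0.27,0,0,0,-10,0],[0.0129,-0.3118,0,0,0,-10.5,0],[0.0129,-0.3118,-0.01,0,0,-10.5,0],[0.0129,-0.3118,-0.04,0,0,-10.5,0],[0.0129,-0.3118,-0.06,0,0,-10.5,0],[0.0129,-0.3118,-0.07,0,0,-10.5,0],[0.0129,-0.3118,-0.07,0,0,-10.5,0]]]}}

```text
t: 12.75
position: [0.5557, -0.2217, 0.092]
eef_rot: [0.296, 0.955, 0.0, -0.002]
contact_force: [-0.8, -0.1, -4.3]
opening: 0.0138
grasp_force: 45.0
```

>>> {"api": "drive_tool", "payload": {"motion": [[[0,0,-0.01,0,0,0,0],[0,0,-0.017,0,0,0,0],[0,0,-0.022,0,0,0,0],[0,0,-0.025,0,0,0,0],[0,0,-0.028,0,0,0,0],[0,0,-0.028,0,0,0,0]]]}}

```text
t: 13.35
position: [0.5566, -0.2239, 0.0658]
eef_rot: [0.296, 0.955, -0.0, 0.0]
contact_force: [0.1, 0.4, -4.1]
opening: 0.0141
grasp_force: 45.0
```

>>> {"api": "drive_tool", "payload": {"motion": [[[0,0,-0.0005,0,0,0,0],[0,0,-0.001,0,0,0,0],[0,0,-0.0013,0,0,0,0],[0,0,-0.0013,0,0,0,0]]]}}

```text
t: 13.75
position: [0.5566, -0.2239, 0.0655]
eef_rot: [0.296, 0.955, -0.0, 0.0]
contact_force: [-2.8, 0.8, 6.1]
opening: 0.014
grasp_force: 45.0
```

Contact: it's seated on the stand. I'll release and open only to 45% to stay clear of the hammer.

>>> {"api": "drive_tool", "payload": {"motion": [[[0,0,0,0,0,0,25],[0,0,0,0,0,0,40],[0,0,0,0,0,0,45],[0,0,0,0,0,0,45],[0,0,0.03,0,0,0,45],[0,0,0.07,0,0,0,45],[0,0,0.11,0,0,0,45],[0,0,0.13,0,0,0,45],[0,0,0.13,0,0,0,45],[0,0,0.13,0,0,0,45]]]}}

```text
t: 14.75
position: [0.5562, -0.2236, 0.194]
eef_rot: [0.296, 0.955, -0.0, 0.0]
contact_force: [-0.9, -0.2, -0.8]
opening: 0.0393
grasp_force: 0.0
```

```bash
python3 - <<'E'
from h import *
c=cams.camera('wrist'); t=cams.camera('top')
print(arm.get_obs()['position'],arm.get_obs()['contact_force'])
for th in ['spanner','pin_tips']:
    for d in models.landmark_of(c,th)[:1]: print(th,d['p'],w(c,d['point']).round(4))
g=cv2.cvtColor(t['color'],cv2.COLOR_RGB2BGR)[205:277,227:299]
cv2.imwrite('pics/c5.png',np.hstack([cv2.resize(cv2.cvtColor(c['color'],cv2.COLOR_RGB2BGR)[100:340,180:500],(480,360)),cv2.resize(g,(320,360),interpolation=3)]))
E
```

```text
[ 0.55525538 -0.22307149  0.19251614] [-0.11912256 -0.53741127 -0.92440329]
spanner 0.75 [ 0.5555 -0.2257  0.0505]
pin_tips 0.67 [ 0.5595 -0.2236  0.0324]
```

View pics/c5.png

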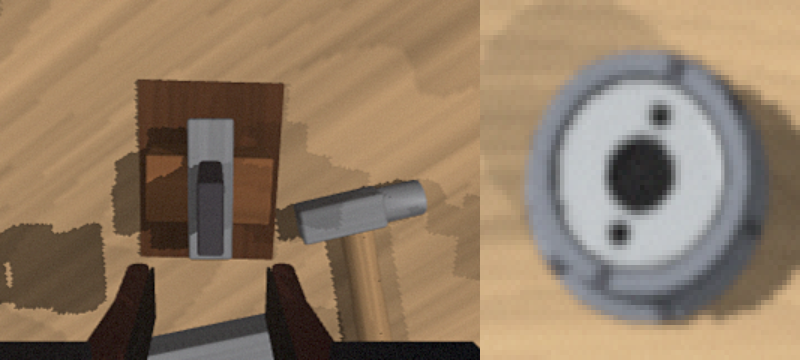

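The spanner is astride its stand as before (bar centred at about (210,188)). The holes at (659,114) and (618,233) line up with the marks at (678,66) and (601,278), to within about 1°. The gripper is clear of everything.

```bash
python3 -c "
from h import *
print(ticket.close_job())"
```

```text
the job is handed in; nothing more can be done
None
```

I turned the ring about 43° clockwise until the torque jumped at its stop, with its holes within about 1° of the marks, put the spanner back astride the small brown stand, let go and handed the job in at about 15 s; no verdict was shown.

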